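# Open the tumbler with the hidden-hand cap and load a bushing

### The job

Load the brass bushing into the bench tumbler. The orange barrel cap is a quick-turn one and may be right-hand or reverse: feel gently which way it comes loose, never forcing it against its stop, turn it free, lift it off and set it down in the steel tray with its handle upward; then lower the bushing into the open barrel. Neither part may be dropped from a height, and the other things on the bench stay where they are.

Things in the scene. Friction and masses are not known exactly. Their poses are not given: they have to be found in the camera images.
- barrel: blue tumbler barrel, outer diameter 104 mm, opaque, its axis leaning 30 degrees from vertical. Origin: centre of the mouth, level with the top of its black rim. z: along the axis, out of the mouth (up and leaning to the robot's right and a little towards it); x: square to it, up the slope; y: level. Cap off, the opening is a round hole of 56 mm; the floor is 85 mm below the mouth
- barrel_rim (a point): a point at the mouth centre. Two rim lips, 5 mm thick, cover about 40 degrees either side of the barrel's +x and -x and hold down the cap's ears; towards +y and -y the rim is open. Turned about the axis from its start by 55 to 70 degrees the right way (62 is good; firm end at about 74), the cap's ears stand in the open parts and it pulls straight out along z (30 mm clears it)
- barrel_ledge (a point): a point on the barrel axis 13 mm below the mouth, where the cap rests. The cap comes free sometimes counter-clockwise, sometimes clockwise (seen from outside): this cannot be seen. The wrong way the cap meets a hard hidden stop within 3 to 9 degrees (a springy arm and grip may wind up 10 to 20 degrees more); freely it turns with under 0.2 N m, so 0.4 N m shows the stop, and over about 2.5 N m forces it (120 N between cap and barrel)
- guard_mid (a point): middle of a level yellow guard bar, 14 mm thick, along the barrel's y, 34 mm beside the mouth centre, level, on the barrel's +x side, and 122 mm above it, on posts 105 mm to each side. A gripper held upright over the mouth hits it; one leaning with the barrel axis, fingers pointing into the mouth, clears it
- cap_grip (a point): orange cap: middle of its grip bar, on the cap's axis, 31 mm above the flat underside. Bar 14 mm thick (cap's y), 56 mm long (cap's x); its top is 14 mm above this point, the disc it stands on (59 mm across) 14 mm below. z: out of the handle's top. At the start it is locked, bar along the barrel's x, this point 18 mm outside the mouth, 2 mm of play; it turns easily, about 150 g
- cap: the same cap: origin at the centre of its flat underside, axes as for its grip bar. Two ears stick out along its x at the underside, 82 mm over all, 12 mm wide, 6 mm thick
- tray: square steel tray, 160 x 160 mm, 18 mm high, 4 mm walls and floor, fixed; origin at the centre of its underside, z up. The cap is to stand inside it on its flat underside, its centre within about 60 mm of the tray's middle along each side
- bushing_center (a point): brass bushing, a plain upright cylinder of 26 mm diameter and 60 mm length, about 140 g; the point is its centre, half-way up. It stands on a black rubber mat 4 mm thick
- bushing: the same bushing: origin at the centre of its foot
- spacer: dark steel disc, 36 mm diameter, 16 mm high, on the same mat about 60 to 95 mm from the bushing along the mat; leave alone; origin at the centre of its underside
- screwdriver: screwdriver lying between the tumbler and the robot; leave alone
- wrench: open-ended wrench lying at the left; leave alone
- jar: glass jar with steel lid, 68 mm diameter, 85 mm high; leave alone; origin under its centre
- bottle: white bottle with red cap, 60 mm diameter, 160 mm high; leave alone; origin under its centre
- caster: black rubber caster wheel lying flat, 84 mm diameter, 37 mm high; leave alone; origin under its centre
Mind the look-alikes: they are no part of the job. Of the things that look like the bushing, take the one that is nearest to the robot's base at the start.

How it is judged:
On the way, in this order (a step that is already met when the one before it is completed fails the run):
1. the cap is turned free and lifted clear of the mouth (z of cap_grip in the frame of barrel above 0.045 m), for 0.1 s.
2. the cap stands in the tray, handle upward, let go, while the bushing is still outside the barrel (x of cap_grip in the frame of tray between -0.06 and 0.06 m and y of cap_grip in the frame of tray between -0.06 and 0.06 m and z of cap_grip in the frame of tray below 0.048 m and angle between cap_grip's own z axis and vertical below 0.2 rad and linear speed of cap below 0.03 m/s and contact force between the fingers and cap below 0.3 N and distance between bushing_center and barrel above 0.11 m), for 0.3 s.
At the end, for the whole second after the job is handed in: the cap stands on its underside in the tray (centre within 60 mm of the tray's middle along each side, tilt under 0.2 rad) and the bushing lies inside the barrel, its centre more than 30 mm below the mouth; both at rest (x of cap_grip in the frame of tray between -0.06 and 0.06 m and y of cap_grip in the frame of tray between -0.06 and 0.06 m and z of cap_grip in the frame of tray below 0.048 m and angle between cap_grip's own z axis and vertical below 0.2 rad and linear speed of each of cap, bushing below 0.03 m/s and z of bushing_center in the frame of barrel between -0.11 and -0.03 m and x of bushing_center in the frame of barrel between -0.045 and 0.045 m and y of bushing_center in the frame of barrel between -0.045 and 0.045 m); the robot touches nothing.
It fails at once if the cap is forced: more than 120 N between cap and barrel (contact force between cap and barrel above 120 N).
It fails at once if the cap is dropped from more than about 30 mm (linear speed of cap above 0.8 m/s and contact force between the fingers and cap below 0.2 N).
It fails at once if the bushing is thrown, or dropped from far above the mouth (linear speed of bushing above 1.5 m/s and contact force between the fingers and bushing below 0.2 N).
It fails at once if a bystander is moved more than 30 mm (distance of any of spacer, screwdriver, wrench, jar, bottle, caster from where it was at the start of the episode above 0.03 m).
It also fails if it takes over 72 s, if anything falls off the work surface, if the arm or the gripper's body presses on something with over 40 N, if the wrist force passes 120 N, or if a joint passes its speed limit or range.

### The arm

A 6-joint arm with a two-finger parallel gripper is mounted at the origin on the work surface. World frame = base frame: x ahead of the robot, y to its left, z up, the work surface at z = 0. Lengths are in m, angles in rad, forces in N, time in s.
With the tool pointing down it reaches from about 0.325 to 0.875 m from the base axis. Payload 4.4 kg.
Tool frame: the origin (TCP) lies midway between the tips of the shut fingers; the grasp point (between the pads) lies bot.grasp_offset behind it (bot.grasp_offset is the distance from the TCP to the grasp point, in m); z points along the fingers, y is the line along which they close (so a half turn about z gives the same grasp; the last joint's range is limited). The gripper opens to 85 mm and grips with 20 to 120 N. Pads are 22 mm wide; open, the fingers measure 114 mm over their backs; the gripper's body (76 mm by 85 mm) begins 54 mm behind the grasp point. The pads swing forward as they close: fully open they stand 13 mm farther back than shut.
Start: joints at [1.056, 0.207, 1.542, -0, 1.393, -0.15], TCP at [0.205, 0.537, 0.231] pointing down, gripper open.
Joint ranges: [-2.73, 2.73], [-0.86, 2.22], [0.23, 2.46], [-1.11, 4.25], [0.08, 2.63], [-2.82, 2.82]. Speed limits (rad/s): [2.79, 2.79, 3.14, 3.14, 3.14, 3.14].

### API

Orientations are given as a unit quaternion [w, x, y, z].
In Python, from rig import status, vision, bot gives the robot as it stands.
- The arm moves only by the shell command python3 -m pendant 'ROWS'. ROWS is JSON, a list of rows, each a list of 5 numbers: the finger opening in m, from 0 to 0.0854, then the shift along the tool's x, y, z in m, then the turn about the tool's z in rad. A call has 1 to 8 rows; each row shifts and turns the commanded pose from where the row before left it, along the tool's axes as they then stand; what a row does not reach is not made up. A row lasts 1/10 s, in which the tool goes at most 50 mm and 8.59 degrees, less where a joint would pass 70% of its speed; a pose out of reach is approached as far as the arm can. A call with a gripper value outside its range is refused whole. The fingers move at their own pace and stop on an object; the grip force is fixed at half the most. Time passes only in rows, so rows that do not move let the fingers close. It gives the time, the measured TCP pose, the force, the opening and the grip force at its end, in the units of the state.
- status.state(): the state, without advancing time (a new reading comes with each control period).
- vision.get_image(name): name is "side" or "top" or "wrist"; returns a dict with "frame" (400x640x3 uint8, red, green, blue), "z_map" (400x640 float32, m along the optical axis (not along the pixel's ray), 0 where there is no reading), "mtx" (3x3 intrinsics, pixels), "k1" (the pictures are not rectified: a ray, as slopes to the right and down, at radius r is drawn at 1 + k1 r^2 times it, then the intrinsics apply), "extrinsics" (4x4, takes a point from world to camera coordinates). Camera axes: x right, y down, z forward; pixel columns grow to the right and rows downward; lengths in m; the calibration is good to about 2 mm. A picture is of the moment at which its call begins.
- bot.hand_in(): hands the job in; it is judged then, once.
The state is a dict: "t": time; "joint_pos": joint angles; "dq": joint speeds; "tau": joint torques, N m; "eef_pos": TCP position; "tool_rot": TCP orientation; "contact_force": force on the tool from outside, world axes, zero at the start; "torque": the same for the moment, N m; "grip_width": finger opening in m; "grasp_force": force on a finger pad.
Only numpy, scipy, OpenCV 4.12 (cv2) and the standard library are available. Lean on these libraries where they do the work, as an engineer would, in place of code of your own. Each camera call takes 0.05 s, during which the arm holds its last target. There are 200 camera calls.

## Working session

There is one attempt and no reset: what is moved stays moved. The work goes in short steps, Python scripts to look and compute and a shell command to move; the robot and the scene stay as the last step left them, time stands still between calls to the robot, and variables do not carry over. Pictures are saved under pics/ and viewed, at most 10 in all, crops included, and the job is handed in when it is done.

```bash
ls; mkdir -p pics; python3 - <<'E'
from rig import status, vision, bot
import numpy as np,cv2
s=status.state(); print({k:np.round(v,3).tolist() for k,v in s.items()}, bot.grasp_offset)
for n in ["side","top"]:
    d=vision.get_image(n); np.savez(f"pics/{n}0.npz",**d)
    cv2.imwrite(f"pics/{n}0.png",d["frame"][:,:,::-1]); print(n,d["mtx"].tolist(),d["k1"],np.round(d["extrinsics"],3).tolist())
E
```

```text
pics
{'t': 0.0, 'joint_pos': [1.057, 0.207, 1.543, -0.0, 1.393, -0.151], 'dq': [0.001, 0.001, 0.002, -0.001, 0.001, 0.0], 'tau': [-0.002, -38.304, -29.159, -0.0, 0.011, -0.0], 'eef_pos': [0.204, 0.537, 0.23], 'tool_rot': [-0.0, 0.181, 0.984, -0.001], 'contact_force': [-0.707, -0.825, -0.502], 'torque': [0.008, -0.043, -0.001], 'grasp_force': 0.0, 'grip_width': 0.085} 0.0187
side [[363.5600298133758, 0.0, 315.8501546201951], [0.0, 363.5600298133758, 197.1988392436545], [0.0, 0.0, 1.0]] -0.003306761498185759 [[0.971, -0.238, 0.006, -0.549], [-0.133, -0.565, -0.814, 0.203], [0.198, 0.79, -0.581, 1.272], [0.0, 0.0, 0.0, 1.0]]
top [[395.210808310525, 0.0, 316.6667497070696], [0.0, 395.210808310525, 198.38287110816353], [0.0, 0.0, 1.0]] -0.029366380794164308 [[-0.001, -1.0, 0.005, -0.007], [-0.981, -0.0, -0.196, 0.591], [0.196, -0.005, -0.981, 1.431], [0.0, 0.0, 0.0, 1.0]]
```

View pics/top0.png

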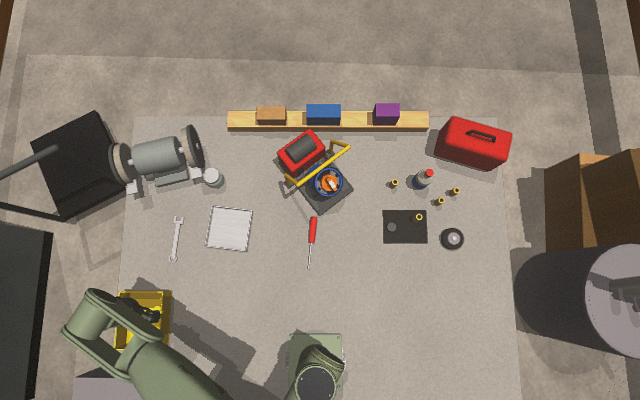

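View pics/side0.png

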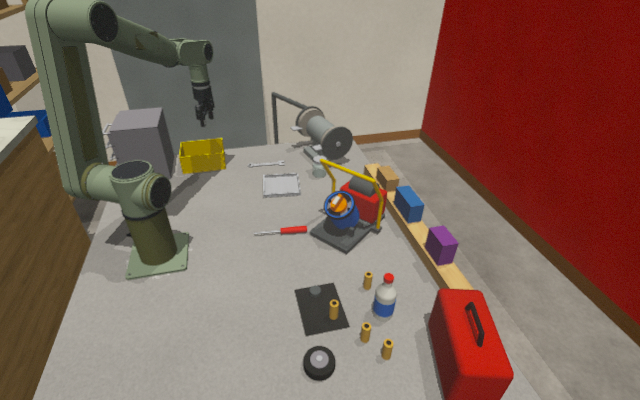

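The top view shows brass cylinders at px (419,217) on the mat, and at (394,183), (441,201) and (456,191) off it. The barrel is near (328,183), the tray (229,228), the screwdriver (312,240). I choose (419,217): it stands on the black mat with the spacer at (391,227), and it looks nearest to the base. I'll check that numerically and in a crop.

```bash
cat > h.py <<'E'
import numpy as np,cv2
def rays(d,uv):
    K=d["mtx"]; uv=np.atleast_2d(uv).astype(float)
    p=(uv-[K[0,2],K[1,2]])/[K[0,0],K[1,1]]; q=p.copy()
    for _ in range(10): q=p/(1+float(d["k1"])*(q**2).sum(1,keepdims=True))
    return np.c_[q,np.ones(len(q))]
def world(d,cam):
    E=d["extrinsics"]; return (cam-E[:3,3])@E[:3,:3]
def depthpts(d,mask):
    v,u=np.nonzero(mask&(d["z_map"]>0)); r=rays(d,np.c_[u,v])
    return world(d,r*d["z_map"][v,u][:,None])
def onplane(d,uv,z):
    r=rays(d,uv); E=d["extrinsics"]; c=-E[:3,:3].T@E[:3,3]; w=r@E[:3,:3]
    return c+w*((z-c[2])/w[:,2])[:,None]
def proj(d,P):
    E=d["extrinsics"];K=d["mtx"];c=np.atleast_2d(P)@E[:3,:3].T+E[:3,3]; q=c[:,:2]/c[:,2:]
    q=q*(1+float(d["k1"])*(q**2).sum(1,keepdims=True)); return q*[K[0,0],K[1,1]]+[K[0,2],K[1,2]]
def hsvmask(d,lo,hi,box=None):
    m=cv2.inRange(cv2.cvtColor(d["frame"],cv2.COLOR_RGB2HSV),np.array(lo),np.array(hi))>0
    if box is not None:
        b=np.zeros_like(m);u0,v0,u1,v1=box;b[v0:v1,u0:u1]=1;m&=b
    return m
E
python3 - <<'E'
from h import *
t=dict(np.load("pics/top0.npz"));s=dict(np.load("pics/side0.npz"))
np.set_printoptions(precision=4,suppress=True)
for d,n,box in((t,"top",(380,165,470,230)),(s,"side",(310,260,420,365))):
    m=hsvmask(d,(10,110,60),(30,255,255),box).astype(np.uint8)
    k,l,st,c=cv2.connectedComponentsWithStats(m)
    for i in range(1,k):
        if st[i,4]>15:
            P=depthpts(d,l==i); print(n,c[i],st[i],"zmax",np.percentile(P[:,2],[5,95]),"med top",np.median(P[P[:,2]>P[:,2].max()-.01],0),len(P))
for d,n in((t,"top"),(s,"side")):
  for nm,lo,hi,box in(("orange",(4,150,120),(18,255,255),(310,160,350,210) if n=="top" else(325,185,360,220)),("yellow",(20,130,100),(34,255,255),(280,135,355,200) if n=="top" else (310,150,390,240)),("blue",(105,120,40),(125,255,255),(300,160,360,210) if n=="top" else (320,185,365,235))):
    m=hsvmask(d,lo,hi,box);P=depthpts(d,m);print(n,nm,m.sum(),np.percentile(P,[2,50,98],axis=0).tolist())
# tray: top rim
P=depthpts(t,hsvmask(t,(0,0,190),(180,40,255),(200,200,258,258)));print("tray",np.percentile(P,[1,50,99],axis=0).tolist())
a=t["frame"][140:215,275:355,::-1];b=s["frame"][145:250,300:400,::-1]
c=t["frame"][170:250,380:470,::-1]
f=lambda i,w,h:cv2.resize(i,(w,h),interpolation=cv2.INTER_CUBIC)
cv2.imwrite("pics/c1.png",np.hstack([f(a,400,375),f(b,357,375)]));cv2.imwrite("pics/c2.png",f(c,720,640)[:600])
E
```

```text
top [394.4375 182.375 ] [391 179   8   9  32] zmax [0.0116 0.0615] med top [ 0.6543 -0.3021  0.0573] 32
top [454.1429 191.0204] [449 187  11   9  49] zmax [0.0078 0.0621] med top [ 0.624  -0.5384  0.0584] 48
top [439.8049 200.439 ] [434 197  11   8  41] zmax [0.0156 0.0653] med top [ 0.5846 -0.4766  0.0606] 41
top [417.8333 217.1905] [413 213  10   9  42] zmax [0.0052 0.0667] med top [ 0.5196 -0.3887  0.0632] 42
side [367.5391 280.3913] [364 272   9  18 115] zmax [0.0066 0.0609] med top [ 0.6554 -0.3087  0.0593] 115
side [333.4302 309.1802] [329 299  10  21 172] zmax [0.0035 0.0646] med top [ 0.5192 -0.3921  0.0632] 171
side [365.2026 332.268 ] [361 322  10  21 153] zmax [0.0073 0.0612] med top [ 0.5842 -0.4816  0.0589] 151
side [386.9259 349.142 ] [382 339  11  21 162] zmax [0.0085 0.0611] med top [ 0.6224 -0.542   0.0595] 162
top orange 163 [[0.6037591205746919, -0.07642229110166286, 0.1358485126494188], [0.6319016585362183, -0.043908554188977884, 0.15504407444515075], [0.6561174660842684, -0.02243791796624176, 0.18983318296763413]]
top yellow 338 [[0.5953001908920295, -0.109709371
[... 503 characters left out ...]
0760764], [0.6603408635271355, -0.01962212951716927, 0.1879223394795925]]
side yellow 493 [[0.5981493352679859, -0.11331792579822267, -0.0011589321617138674], [0.6955104773514647, -0.05318931051782162, 0.22765148561841395], [0.8800137746569359, 0.4556701515250967, 0.28013096730332177]]
side blue 408 [[0.5899036927174586, -0.09364133307293752, 0.05738517222434883], [0.6574223280489981, -0.0698884673501188, 0.11373331387973577], [0.7069260581260881, -0.0016023297160400222, 0.17434962794593797]]
tray [[0.4090045224935801, 0.25433958715778177, -0.006114153236993002], [0.48476745520033576, 0.33087492702608445, 0.0025623686290104923], [0.5621433901077387, 0.4067914986402432, 0.018763732561501392]]
```

View pics/c1.png

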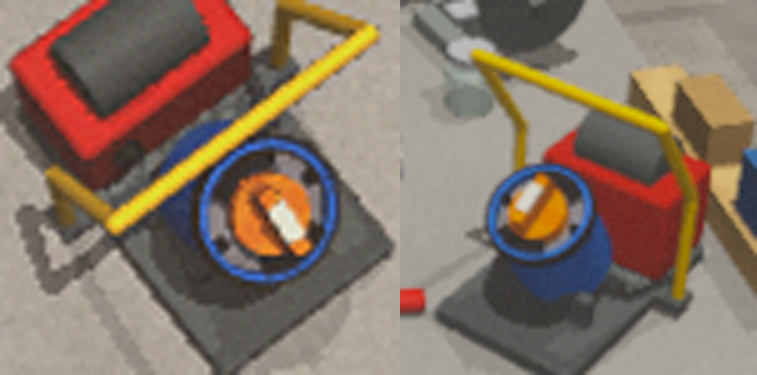

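View pics/c2.png

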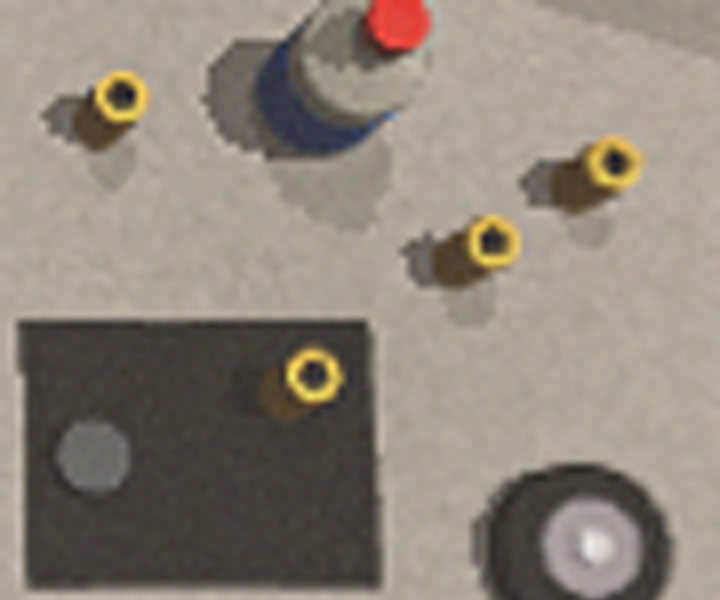

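The top crop shows a clean brass ring at c2 px (313,375), which is top px (419,217). It stands on the mat with the spacer beside it, at base distance 0.65 m. The other three brass cylinders are at 0.72 m or more, so the choice is confirmed. The barrel crop shows the cap bar with its white stripe and the yellow bar above and behind it. Next I fit the barrel frame and check how the pendant describes its rows, since they have no tilt column.

```bash
python3 -m pendant --help 2>&1 | head -30; python3 - <<'E'
from h import *
np.set_printoptions(precision=4,suppress=True)
t=dict(np.load("pics/top0.npz"));s=dict(np.load("pics/side0.npz"))
for d,n,box in((t,"top",(285,140,355,192)),(s,"side",(315,155,390,190))):
    P=depthpts(d,hsvmask(d,(20,120,90),(34,255,255),box)); P=P[(P[:,2]>.25)&(P[:,2]<.3)]
    l=cv2.fitLine(P.astype(np.float32),cv2.DIST_HUBER,0,.01,.01).ravel();v=l[:3];c=l[3:]
    a=(P-c)@v; print(n,len(P),"dir",v,"ends",c+v*a.min(),c+v*a.max(),"mid",c+v*(a.min()+a.max())/2,"len",np.ptp(a))
    v=v*np.sign(-v[1]); 
# ring points: blue near mouth height plane fit
for d,n,box in((t,"top",(310,165,350,205)),(s,"side",(320,187,362,228))):
    P=depthpts(d,hsvmask(d,(105,120,40),(125,255,255),box)); 
    C=np.array([.635,-.05,.145]);P=P[np.linalg.norm(P-C,axis=1)<.075]
    best=None;rng=np.random.default_rng(0)
    for _ in range(500):
        q=P[rng.choice(len(P),3,False)];nn=np.cross(q[1]-q[0],q[2]-q[0]);L=np.linalg.norm(nn)
        if L<1e-4: continue
        nn/=L; nn*=np.sign(nn[2]); 
        if abs(nn[2]-.866)>.05: continue
        k=abs((P-q[0])@nn)<.004
        if best is None or k.sum()>best.sum(): best=k
    Q=P[best];c=Q.mean(0);nn=np.linalg.svd(Q-c)[2][2];nn*=np.sign(nn[2])
    e1=np.cross(nn,[0,0,1]);e1/=np.linalg.norm(e1);e2=np.cross(nn,e1);A=np.c_[(Q-c)@e1,(Q-c)@e2]
    sol=np.linalg.lstsq(np.c_[2*A,np.ones(len(A))],(A**2).sum(1),rcond=None)[0]
    print(n,len(Q),len(P),"normal",nn,"centre",c+e1*sol[0]+e2*sol[1],"r",np.sqrt(sol[2]+sol[0]**2+sol[1]**2))
E
```

```text
invalid input: not JSON, or not a number
top 263 dir [-0.6224  0.7827 -0.0002] ends [ 0.7276 -0.114   0.2762] [0.5916 0.057  0.2761] mid [ 0.6596 -0.0285  0.2761] len 0.21838922431241414
side 227 dir [-0.6115  0.791   0.0178] ends [ 0.7253 -0.1187  0.2746] [0.5918 0.0539 0.2785] mid [ 0.6586 -0.0324  0.2765] len 0.21824609428812555
top 106 131 normal [-0.4046 -0.3076  0.8612] centre [ 0.6333 -0.0481  0.1489] r 0.04882048474563118
side 149 303 normal [-0.3931 -0.297   0.8702] centre [ 0.6347 -0.0483  0.1501] r 0.04930281073465199
```

Ring fit and guard bar agree: the mouth is at about (0.633,-0.049,0.149) and the bar middle at (0.659,-0.030,0.271), with their heights and offsets as described. The axis is (-0.394,-0.309,0.866). The rows have no tilt, but "what a row does not reach is not made up" suggests the tool can be tilted by pushing it against its reach limit. I'll test that high above the bench, along the lean azimuth (38°).

```bash
python3 -m pendant '[[0.085,-0.039,-0.008,-0.025,0],[0.085,-0.039,-0.008,-0.025,0],[0.085,-0.039,-0.008,-0.025,0],[0.085,-0.039,-0.008,-0.025,0],[0.085,-0.039,-0.008,-0.025,0],[0.085,-0.039,-0.008,-0.025,0],[0.085,-0.039,-0.008,-0.025,0],[0.085,-0.039,-0.008,-0.025,0]]'
python3 -m pendant '[[0.085,0,0,0,-0.147],[0.085,0,0,0,-0.147],[0.085,0,0,0,-0.147],[0.085,0,0,0,-0.147],[0.085,0,0,0,-0.147],[0.085,0,0,0,-0.147],[0.085,0,0,0,-0.147]]'
python3 -c "
from rig import status;print(status.state()['joint_pos'])"
```

```text
t: 0.9
eef_pos: [0.4744, 0.3653, 0.4317]
tool_rot: [-0.0, 0.181, 0.983, -0.0]
contact_force: [0.4, -0.1, 0.1]
grip_width: 0.0849
grasp_force: 0.0
t: 1.6
eef_pos: [0.4733, 0.3664, 0.4305]
tool_rot: [-0.001, -0.329, 0.944, -0.0]
contact_force: [0.4, 0.3, -0.0]
grip_width: 0.0854
grasp_force: 0.0
[ 5.14301600e-01  1.87143527e-01  1.16460702e+00 -2.79473254e-05
  1.79133582e+00 -1.72771616e+00]
```

```bash
R='[0.085,0,0,0,0.15]'
python3 -m pendant '[[0.085,0,0,0,0.15],[0.085,0,0,0,0.15],[0.085,0,0,0,0.15],[0.085,0,0,0,0.15],[0.085,0,0,0,0.15],[0.085,0,0,0,0.15],[0.085,0,0,0,0.15],[0.085,0,0,0,0.15]]' >/dev/null
python3 -m pendant '[[0.085,0,0,0,0.15],[0.085,0,0,0,0.15],[0.085,0,0,0,0.15],[0.085,0,0,0,0.15],[0.085,0,0,0,0.15],[0.085,0,0,0,0.15],[0.085,0,0,0,0.15],[0.085,0,0,0,0.15]]' >/dev/null
python3 -m pendant '[[0.085,0,0,0,0.15],[0.085,0,0,0,0.15],[0.085,0,0,0,0.15],[0.085,0,0,0,0.15],[0.085,0,0,0,0.15],[0.085,0.04,0,0,0],[0.085,0.04,0,0,0],[0.085,0.04,0,0,0]]'
python3 -m pendant '[[0.085,0.04,0,0,0],[0.085,0.04,0,0,0],[0.085,0.04,0,0,0],[0.085,0.04,0,0,0]]'
python3 -c "
from rig import status;print(status.state()['joint_pos'])"
python3 -m pendant '[[0.085,0.03,0,0,0],[0.085,0.03,0,0,0],[0.085,0.03,0,0,0]]'
python3 -c "
from rig import status;print(status.state()['joint_pos'])"
```

```text
t: 4.0
eef_pos: [0.5691, 0.4403, 0.4308]
tool_rot: [0.0, 0.947, 0.322, -0.0]
contact_force: [0.1, 0.6, 1.2]
grip_width: 0.0852
grasp_force: 0.0
t: 4.4
eef_pos: [0.6674, 0.5161, 0.3948]
tool_rot: [-0.002, 0.947, 0.322, 0.0]
contact_force: [-0.7, 0.1, -3.2]
grip_width: 0.0851
grasp_force: 0.0
[0.55478821 0.87323699 0.24090292 0.00349633 2.02579073 1.47042512]
t: 4.7
eef_pos: [0.6925, 0.5353, 0.3891]
tool_rot: [-0.014, 0.946, 0.322, 0.041]
contact_force: [-0.5, 0.5, 0.8]
grip_width: 0.0852
grasp_force: 0.0
[0.55645852 0.89059975 0.22515318 0.00887058 1.94053698 1.47400507]
```

It works: the tool tilted outward about 5°, and the tilt stays in the commanded pose. Before going on I check the clearance to the grinder below.

```bash
python3 - <<'E'
from h import *
t=dict(np.load("pics/top0.npz"));m=np.zeros(t["z_map"].shape,bool);m[95:200,100:215]=1
P=depthpts(t,m);print(np.percentile(P[:,2],[50,90,99]),P[:,2].max(),P[P[:,2]>.2].min(0),P[P[:,2]>.2].max(0))
E
python3 -m pendant '[[0.085,0.03,0,-0.02,0],[0.085,0.03,0,-0.02,0],[0.085,0.03,0,-0.02,0],[0.085,0.03,0,-0.02,0]]'
python3 -c "
from rig import status;print(status.state()['joint_pos'])"
```

```text
[-0.00132031  0.17696232  0.2012704 ] 0.21141972520474103 [0.67334813 0.42506246 0.20003177] [0.80938501 0.72510774 0.21141973]
t: 5.1
eef_pos: [0.6996, 0.5406, 0.4296]
tool_rot: [-0.028, 0.943, 0.321, 0.083]
contact_force: [-0.2, 0.6, 0.2]
grip_width: 0.0854
grasp_force: 0.0
[0.55388784 0.84640698 0.22520361 0.01876575 1.89531923 1.47542939]
```

```bash
python3 -m pendant '[[0.085,0.045,0,-0.02,0],[0.085,0.045,0,-0.02,0],[0.085,0.045,0,-0.02,0],[0.085,0.045,0,-0.02,0],[0.085,0.045,0,-0.02,0],[0.085,0.045,0,-0.02,0]]'
cat > tilt.py <<'E'
from rig import status; from scipy.spatial.transform import Rotation as R; import numpy as np
np.set_printoptions(precision=4,suppress=True)
s=status.state();q=s['tool_rot'];r=R.from_quat([q[1],q[2],q[3],q[0]]).as_matrix()
d=np.array([-.787,-.617,0]);bz=.5*d+[0,0,.866];by=np.array([.617,-.787,0])
print("j",np.array(s['joint_pos']),"tilt",np.degrees(np.arccos(-r[2,2])),"az",np.degrees(np.arctan2(r[1,2],r[0,2])),"tool y",r[:,1],"err to axis",np.degrees(np.arccos(-r[:,2]@bz)))
M=np.array([.6335,-.049,.1495]);G=M+.018*bz
p=np.array(s['eef_pos'])
print("grasp pt to G in tool axes",(G-(p-.0187*r[:,2]))@r,"F",s['contact_force'],"T",s['torque'],"T along bz",np.array(s['torque'])@bz)
E
python3 tilt.py
```

```text
t: 5.7
eef_pos: [0.7241, 0.5592, 0.4902]
tool_rot: [-0.058, 0.931, 0.317, 0.171]
contact_force: [0.9, -0.7, 0.9]
grip_width: 0.0852
grasp_force: 0.0
j [0.5499 0.7911 0.2252 0.039  1.7635 1.4784] tilt 20.827913727976497 az 37.688560107127955 tool y [ 0.6107 -0.7919 -0.0003] err to axis 9.180380440069786
grasp pt to G in tool axes [-0.5382  0.4265  0.1617] F [ 0.8742 -0.6767  0.8596] T [-0.0976  0.1928  0.0336] T along bz 0.007980294075232366
```

```bash
python3 -m pendant '[[0.085,0.045,0,-0.02,0],[0.085,0.045,0,-0.02,0],[0.085,0.045,0,-0.02,0],[0.085,0.045,0,-0.02,0],[0.085,0.035,0,-0.015,0]]'
python3 tilt.py
```

```text
t: 6.2
eef_pos: [0.7299, 0.5635, 0.5637]
tool_rot: [-0.082, 0.915, 0.312, 0.241]
contact_force: [-0.9, -0.3, 0.2]
grip_width: 0.0852
grasp_force: 0.0
j [0.5448 0.7229 0.2254 0.0557 1.6813 1.4793] tilt 29.484028215241107 az 37.66825761782446 tool y [ 0.6107 -0.7919 -0.0003] err to axis 0.6400071204980564
grasp pt to G in tool axes [-0.5961  0.4263  0.1395] F [-0.9346 -0.3357  0.2   ] T [-0.1211  0.2107  0.0287] T along bz 0.007489669379004226
```

```bash
python3 -m pendant '[[0.085,-0.04,0.028,-0.007,0],[0.085,-0.04,0.028,-0.007,0],[0.085,-0.04,0.028,-0.007,0],[0.085,-0.04,0.028,-0.007,0],[0.085,-0.04,0.028,-0.007,0],[0.085,-0.04,0.028,-0.007,0],[0.085,-0.04,0.028,-0.007,0],[0.085,-0.04,0.028,-0.007,0]]'
python3 tilt.py
python3 -m pendant '[[0.085,-0.04,0.028,0,0],[0.085,-0.04,0.028,0,0],[0.085,-0.04,0.028,0,0],[0.085,-0.04,0.028,0,0],[0.085,-0.04,0.028,0,0],[0.085,-0.04,0.028,0,0]]'
python3 tilt.py
```

```text
t: 7.0
eef_pos: [0.6279, 0.2091, 0.4584]
tool_rot: [-0.081, 0.916, 0.312, 0.24]
contact_force: [-0.4, -0.4, 0.4]
grip_width: 0.0849
grasp_force: 0.0
j [0.0562 0.0052 1.3869 0.289  1.325  0.9593] tilt 29.345989457774163 az 37.5574793217266 tool y [ 0.6111 -0.7916  0.0011] err to axis 0.7730159000200678
grasp pt to G in tool axes [-0.2853  0.2075  0.1951] F [-0.4219 -0.4355  0.3763] T [-0.1548  0.1199 -0.0173] T along bz 0.0089048209220394
t: 7.6
eef_pos: [0.5652, -0.0519, 0.341]
tool_rot: [-0.081, 0.916, 0.312, 0.24]
contact_force: [0.9, -0.9, -0.5]
grip_width: 0.0849
grasp_force: 0.0
j [-0.5047 -0.0802  1.7025  0.4803  1.3272  0.3363] tilt 29.31401748417776 az 37.40183231259925 tool y [ 0.6107 -0.7919  0.0023] err to axis 0.8290922805129964
grasp pt to G in tool axes [-0.0453  0.0391  0.1951] F [ 0.8689 -0.8587 -0.5073] T [-0.1416  0.2069  0.0109] T along bz 0.0013434021137675558
```

```bash
python3 -m pendant '[[0.085,-0.023,0.02,0,0],[0.085,-0.022,0.019,0,0],[0.085,0,0,0.04,0],[0.085,0,0,0.02,0],[0.085,0,0,0,0]]'
python3 tilt.py
python3 - <<'E'
from rig import vision; import cv2
from h import *
d=vision.get_image("wrist");np.savez("pics/w1.npz",**d);cv2.imwrite("pics/w1.png",d["frame"][:,:,::-1])
np.set_printoptions(precision=4,suppress=True)
bz=np.array([-.3935,-.3085,.866]);by=np.array([.617,-.787,0]);bx=np.cross(by,bz);M=np.array([.6335,-.049,.1495])
print(proj(d,np.array([M,M+.018*bz,M+.032*bz])))
m=hsvmask(d,(4,150,90),(18,255,255));P=depthpts(d,m);Q=(P-M)@np.c_[bx,by,bz];print(len(P),np.percentile(Q,[1,25,50,75,99],axis=0))
E
```

```text
t: 8.1
eef_pos: [0.5802, -0.086, 0.2631]
tool_rot: [-0.084, 0.916, 0.312, 0.237]
contact_force: [-0.5, 0.6, -0.2]
grip_width: 0.0851
grasp_force: 0.0
j [-0.551   0.04    1.7449  0.509   1.2138  0.2169] tilt 29.105082446468764 az 38.26858683099795 tool y [ 0.6113 -0.7914 -0.0057] err to axis 0.9526506644171805
grasp pt to G in tool axes [0.0011 0.0039 0.1315] F [-0.4957  0.6421 -0.2377] T [-0.1441  0.1814  0.0246] T along bz 0.022012967555277527
[[320.2442 187.6553]
 [320.5655 193.4434]
 [320.8461 198.4986]]
5717 [[-0.1543 -0.0625 -0.2047]
 [-0.0462 -0.0108 -0.1269]
 [-0.0156  0.012   0.0032]
 [ 0.0044  0.2665  0.0043]
 [ 0.0268  0.3526  0.0899]]
```

View pics/w1.png

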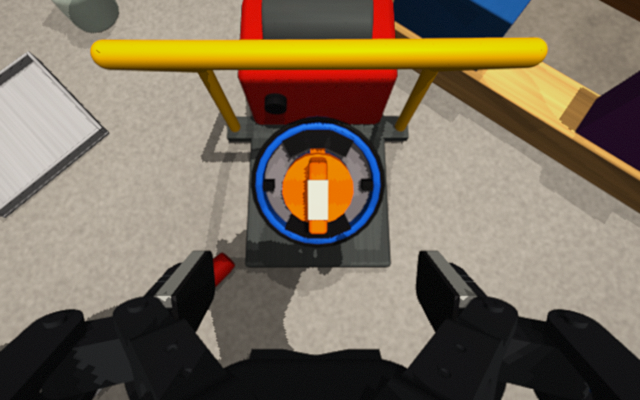

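The wrist view shows the ring centred at about (319,181) and the cap bar with its white stripe at about (317,193). It sits between the open fingers, a few px from my prediction, so I refine with the wrist depth.

```bash
python3 - <<'E'
from h import *
np.set_printoptions(precision=4,suppress=True)
d=dict(np.load("pics/w1.npz"))
bz=np.array([-.3935,-.3085,.866]);by=np.array([.617,-.787,0]);bx=np.cross(by,bz);M=np.array([.6335,-.049,.1495]);B=np.c_[bx,by,bz]
m=hsvmask(d,(0,0,190),(180,60,255),(300,170,335,225));Q=(depthpts(d,m)-M)@B;print("stripe",len(Q),np.percentile(Q,[2,50,98],axis=0))
m=hsvmask(d,(4,150,60),(18,255,255),(275,140,365,240));Q=(depthpts(d,m)-M)@B;
print("disc",np.percentile(Q[Q[:,2]<.01],[1,50,99],axis=0));T=Q[Q[:,2]>.022];print("bar",len(T),np.percentile(T,[1,50,99],axis=0))
m=hsvmask(d,(103,120,60),(125,255,255),(240,110,400,255));P=depthpts(d,m);Q=(P-M)@B;print("ring",np.percentile(Q,[2,50,98],axis=0))
Q=Q[abs(Q[:,2]-np.median(Q[:,2]))<.006];A=Q[:,:2];c,r=cv2.minEnclosingCircle(A.astype(np.float32));print("ring c",c,r)
s=np.linalg.lstsq(np.c_[2*A,np.ones(len(A))],(A**2).sum(1),rcond=None)[0];print("lsq",s[:2],np.sqrt(s[2]+s[0]**2+s[1]**2),"plane slope",np.linalg.lstsq(np.c_[A,np.ones(len(A))],Q[:,2],rcond=None)[0])
E
```

```text
stripe 734 [[-0.0133 -0.0095  0.0311]
 [ 0.0007 -0.0028  0.0324]
 [ 0.015   0.0038  0.0338]]
disc [[-0.0309 -0.0302 -0.0082]
 [-0.0022  0.      0.0037]
 [ 0.0292  0.0251  0.0054]]
bar 609 [[-0.0267 -0.0098  0.0242]
 [-0.0162 -0.0027  0.0313]
 [ 0.0277  0.0039  0.0331]]
ring [[-0.0515 -0.0522 -0.0115]
 [-0.0034 -0.0039 -0.0007]
 [ 0.0485  0.0476  0.001 ]]
ring c (-0.0009506882051937282, -0.0023474504705518484) 0.05267665162682533
lsq [-0.0014 -0.0023] 0.04897719553343506 plane slope [-0.0033  0.0031 -0.0008]
```

```bash
sed -i 's/M=np.array.*;G/M=np.array([.632,-.047,.1495]);G/' tilt.py
python3 -m pendant '[[0.085,0.001,0.001,0.035,0],[0.085,0,0,0.035,0],[0.085,0,0,0.03,0],[0.085,0,0,0.01,0],[0.085,0,0,0,0],[0.085,0,0,0,0]]'; python3 tilt.py
```

```text
t: 8.75
eef_pos: [0.6266, -0.0553, 0.1732]
tool_rot: [-0.08, 0.916, 0.313, 0.24]
contact_force: [-0.4, 0.5, 0.5]
grip_width: 0.0855
grasp_force: 0.0
j [-0.453   0.2066  1.7598  0.5466  1.0016  0.2003] tilt 29.343514645784595 az 37.361771859518285 tool y [ 0.6109 -0.7917  0.0029] err to axis 0.8135360219254005
grasp pt to G in tool axes [-0.0037 -0.0032  0.0259] F [-0.4156  0.4886  0.4643] T [-0.1074  0.1354 -0.017 ] T along bz -0.014186926110538685
```

```bash
python3 -m pendant '[[0.085,-0.003,-0.003,0.01,0],[0.085,0,0,0.008,0],[0.085,0,0,0,0],[0.085,0,0,0,0]]'; python3 tilt.py
python3 -m pendant '[[0.01,0,0,0,0],[0.01,0,0,0,0],[0.01,0,0,0,0],[0.01,0,0,0,0],[0.01,0,0,0,0],[0.01,0,0,0,0],[0.01,0,0,0,0]]'; python3 tilt.py
```

```text
t: 9.15
eef_pos: [0.6285, -0.0483, 0.1535]
tool_rot: [-0.082, 0.916, 0.312, 0.239]
contact_force: [-0.6, -0.1, -0.5]
grip_width: 0.0851
grasp_force: 0.0
j [-0.4393  0.2344  1.7716  0.5574  0.9648  0.1906] tilt 29.233431413513753 az 37.741986440370106 tool y [ 0.6111 -0.7916 -0.0007] err to axis 0.8469388917044262
grasp pt to G in tool axes [0.0009 0.0012 0.006 ] F [-0.6283 -0.0991 -0.4529] T [-0.1555  0.2332 -0.0285] T along bz -0.03545699839354403
t: 9.85
eef_pos: [0.629, -0.0486, 0.1542]
tool_rot: [-0.081, 0.916, 0.312, 0.239]
contact_force: [0.5, -1.7, 1.3]
grip_width: 0.013
grasp_force: 61.8
j [-0.4394  0.234   1.7708  0.5574  0.9643  0.1905] tilt 29.270434765238363 az 37.56901024774684 tool y [ 0.6108 -0.7918  0.0008] err to axis 0.8361436753260133
grasp pt to G in tool axes [0.0004 0.0006 0.0064] F [ 0.5144 -1.7033  1.3096] T [-0.2983  0.0668 -0.0746] T along bz 0.032133880339435344
```

```bash
python3 -m pendant '[[0.01,0,0,0,-0.03],[0.01,0,0,0,-0.03],[0.01,0,0,0,0]]'|head -1; python3 tilt.py|tail -1
python3 -m pendant '[[0.01,0,0,0,-0.03],[0.01,0,0,0,-0.03],[0.01,0,0,0,0]]'|head -1; python3 tilt.py|tail -1
```

```text
t: 10.15
grasp pt to G in tool axes [0.     0.0014 0.0064] F [-1.019   1.8197  3.9325] T [0.247  0.2147 0.1075] T along bz -0.07035352192120639
t: 10.45
grasp pt to G in tool axes [-0.      0.0014  0.0064] F [-0.8096  1.2968  4.8077] T [0.3497 0.1803 0.12  ] T along bz -0.08933885101520314
```

```bash
python3 -m pendant '[[0.01,0,0,0,-0.03],[0.01,0,0,0,-0.02],[0.01,0,0,0,0]]'|head -1; python3 tilt.py
python3 -m pendant '[[0.01,0,0,0,-0.03],[0.01,0,0,0,-0.02],[0.01,0,0,0,0]]'|head -1; python3 tilt.py
```

```text
t: 10.75
j [-0.4389  0.2337  1.7711  0.5582  0.9656  0.0188] tilt 29.293939323166036 az 37.76139240354367 tool y [ 0.7204 -0.6886  0.0829] err to axis 0.7904510470452153
grasp pt to G in tool axes [-0.0001  0.0014  0.0064] F [-1.4518  2.1527  5.5783] T [0.466  0.1745 0.1493] T along bz -0.10788580930148985
t: 11.05
j [-0.4389  0.2337  1.7712  0.5582  0.9656 -0.0311] tilt 29.289777064334544 az 37.77142335535909 tool y [ 0.7483 -0.6548  0.1068] err to axis 0.7931571680262198
grasp pt to G in tool axes [-0.0001  0.0014  0.0064] F [-1.7656  2.7259  5.2658] T [0.4259 0.2379 0.1123] T along bz -0.1437538550393394
```

```bash
python3 -m pendant '[[0.01,0,0,0,-0.04],[0.01,0,0,0,-0.04],[0.01,0,0,0,0]]'|head -1; python3 tilt.py
python3 -m pendant '[[0.01,0,0,0,-0.04],[0.01,0,0,0,-0.04],[0.01,0,0,0,0]]'|head -1; python3 tilt.py
```

```text
t: 11.35
j [-0.439   0.2337  1.7711  0.558   0.9654 -0.1115] tilt 29.284407623565755 az 37.7237296590746 tool y [ 0.789  -0.597   0.1452] err to axis 0.8030542659387973
grasp pt to G in tool axes [-0.0002  0.0013  0.0064] F [-1.5273  1.7243  4.9762] T [0.312  0.1931 0.122 ] T along bz -0.07668970004973562
t: 11.65
j [-0.4391  0.2337  1.7711  0.5579  0.9653 -0.1916] tilt 29.280400608450844 az 37.712010351395264 tool y [ 0.8246 -0.5356  0.1821] err to axis 0.807974169103443
grasp pt to G in tool axes [-0.0002  0.0012  0.0064] F [-2.0185  2.7783  4.9962] T [0.3298 0.179  0.1041] T along bz -0.09485432601874186
```

The torque stays near 0.1 N m at 22°, so counter-clockwise is the free way. On to 62°.

```bash
python3 -m pendant '[[0.01,0,0,0,-0.08],[0.01,0,0,0,-0.08],[0.01,0,0,0,-0.08],[0.01,0,0,0,-0.08],[0.01,0,0,0,0]]'|head -1; python3 tilt.py
python3 -m pendant '[[0.01,0,0,0,-0.08],[0.01,0,0,0,-0.08],[0.01,0,0,0,-0.08],[0.01,0,0,0,-0.08],[0.01,0,0,0,-0.06],[0.01,0,0,0,0]]'; python3 tilt.py
```

```text
t: 12.15
j [-0.4392  0.2337  1.7711  0.5573  0.9648 -0.5123] tilt 29.25886395598638 az 37.628140915805744 tool y [ 0.9126 -0.2593  0.3162] err to axis 0.8377250947993526
grasp pt to G in tool axes [-0.0002  0.001   0.0064] F [-1.1358  0.101   3.8466] T [0.1152 0.1117 0.0783] T along bz -0.011985026338333586
t: 12.75
eef_pos: [0.6287, -0.0488, 0.1541]
tool_rot: [0.054, 0.624, 0.739, 0.247]
contact_force: [-2.3, 1.6, 4.4]
grip_width: 0.0131
grasp_force: 62.4
j [-0.4396  0.2338  1.7711  0.5567  0.9646 -0.8917] tilt 29.234385711998595 az 37.58410509729079 tool y [0.8966 0.0994 0.4316] err to axis 0.8655828069678048
grasp pt to G in tool axes [-0.0002  0.001   0.0065] F [-2.3285  1.5708  4.3794] T [0.042  0.1931 0.087 ] T along bz -0.0007585370786797054
```

Turned 62° at low torque. Now I lift along the axis, gently at first.

```bash
python3 -m pendant '[[0.01,0,0,-0.005,0],[0.01,0,0,-0.005,0],[0.01,0,0,-0.005,0],[0.01,0,0,0,0]]'; python3 tilt.py
```

```text
t: 13.15
eef_pos: [0.6221, -0.0532, 0.1668]
tool_rot: [0.053, 0.625, 0.739, 0.246]
contact_force: [-0.0, -0.0, -2.1]
grip_width: 0.013
grasp_force: 61.5
j [-0.4526  0.2072  1.7731  0.5484  0.9931 -0.8855] tilt 29.168833455842698 az 37.72173455684898 tool y [0.8977 0.0978 0.4297] err to axis 0.9078742364678759
grasp pt to G in tool axes [-0.0004  0.0018  0.0215] F [-0.0278 -0.0267 -2.1435] T [-0.231   0.281   0.0276] T along bz 0.028083262483672138
```

```bash
python3 -m pendant '[[0.01,0,0,-0.015,0],[0.01,0,0,-0.02,0],[0.01,0,0,-0.02,0],[0.01,0,0,-0.02,0]]'
python3 -m pendant '[[0.01,0,0,-0.015,0.135],[0.01,0,0,-0.015,0.135],[0.01,0,0,-0.015,0.135],[0.01,0,0,-0.015,0.135],[0.01,0,0,-0.015,0.135],[0.01,0,0,-0.015,0.135],[0.01,0,0,-0.015,0.135],[0.01,0,0,-0.015,0.135]]'; python3 tilt.py
python3 - <<'E'
from rig import status; from scipy.spatial.transform import Rotation as R; import numpy as np
s=status.state();q=s['tool_rot'];r=R.from_quat([q[1],q[2],q[3],q[0]]).as_matrix();g=np.array(s['eef_pos'])-.0187*r[:,2]
for z in(.30,.08,.057):print(z,np.round((np.array([.4665,.3157,z])-g)@r,4))
E
```

```text
t: 13.55
eef_pos: [0.5927, -0.0756, 0.2331]
tool_rot: [0.052, 0.625, 0.739, 0.246]
contact_force: [-0.2, -0.3, -1.9]
grip_width: 0.0129
grasp_force: 61.5
t: 14.35
eef_pos: [0.5462, -0.1114, 0.3377]
tool_rot: [-0.082, 0.917, 0.31, 0.238]
contact_force: [-0.5, -0.7, -0.9]
grip_width: 0.0129
grasp_force: 61.6
j [-0.635  -0.0652  1.6944  0.4973  1.3854  0.2224] tilt 29.175982172869922 az 37.71820671460386 tool y [ 0.6071 -0.7946 -0.0033] err to axis 0.9016857022969562
grasp pt to G in tool axes [0.0016 0.0016 0.2173] F [-0.4753 -0.7332 -0.9421] T [-0.2418  0.3026 -0.0375] T along bz -0.030684937877783508
0.3 [ 0.1521 -0.3876  0.1482]
0.08 [ 0.0448 -0.3869  0.3403]
0.057 [ 0.0336 -0.3868  0.3604]
```

```bash
python3 -m pendant '[[0.01,0.02,-0.043,0.011,0],[0.01,0.02,-0.043,0.011,0],[0.01,0.02,-0.043,0.011,0],[0.01,0.02,-0.043,0.011,0],[0.01,0.02,-0.043,0.011,0],[0.01,0.02,-0.043,0.011,0],[0.01,0.02,-0.043,0.011,0],[0.01,0.02,-0.043,0.011,0]]'
python3 -m pendant '[[0.01,0.018,-0.043,0.011,0],[0.01,-0.019,0,0.035,0],[0.01,-0.019,0,0.035,0],[0.01,-0.019,0,0.035,0],[0.01,-0.019,0,0.035,0],[0.01,-0.019,0,0.035,0],[0.01,0,0,0,0]]'; python3 tilt.py
cat > tr.py <<'E'
from rig import status; from scipy.spatial.transform import Rotation as R; import numpy as np,sys
s=status.state();q=s['tool_rot'];r=R.from_quat([q[1],q[2],q[3],q[0]]).as_matrix();g=np.array(s['eef_pos'])-.0187*r[:,2]
print("grasp",np.round(g,4),"F",np.round(s['contact_force'],1))
a=list(map(float,sys.argv[1:]));print("delta",np.round((np.array(a)-g)@r,4))
E
python3 tr.py .4665 .3157 .057
```

```text
t: 15.15
eef_pos: [0.4804, 0.2739, 0.339]
tool_rot: [-0.081, 0.916, 0.312, 0.239]
contact_force: [1.4, 1.3, -0.3]
grip_width: 0.013
grasp_force: 61.5
t: 15.85
eef_pos: [0.4681, 0.3188, 0.1308]
tool_rot: [-0.081, 0.918, 0.313, 0.231]
contact_force: [-1.2, 0.3, -3.0]
grip_width: 0.013
grasp_force: 61.4
j [0.3647 0.0434 2.0432 0.2548 0.5951 1.101 ] tilt 28.318501168839685 az 38.23026945217837 tool y [ 0.6113 -0.7914 -0.0051] err to axis 1.7127156259829517
grasp pt to G in tool axes [-0.0734  0.3896 -0.062 ] F [-1.2495  0.3425 -3.0065] T [-0.2316  0.3672  0.022 ] T along bz -0.003069077940516693
grasp [0.4611 0.3133 0.1473] F [-1.2  0.3 -3. ]
delta [-0.0378  0.0019  0.0822]
```

```bash
python3 -m pendant '[[0.01,-0.011,0.001,0.025,0],[0.01,-0.011,0.001,0.025,0],[0.01,-0.008,0,0.018,0],[0.01,0,0,0,0],[0.01,0,0,0,0]]'|head -2;python3 tr.py .4665 .3157 .057
python3 -m pendant '[[0.01,-0.002,0,0.0043,0],[0.01,-0.002,0,0.0043,0],[0.01,0,0,0,0]]'|head -2;python3 tr.py .4665 .3157 .057
python3 -m pendant '[[0.01,-0.0015,0,0.0027,0],[0.01,0,0,0,0]]'|head -2;python3 tr.py .4665 .3157 .057
```

```text
t: 16.35
eef_pos: [0.4824, 0.3246, 0.0668]
grasp [0.4751 0.3189 0.0831] F [ 0.2  0.3 -1.2]
delta [-0.0205 -0.0027  0.0184]
t: 16.65
eef_pos: [0.4816, 0.3246, 0.0554]
grasp [0.4744 0.319  0.0717] F [-1.1  0.3 -1. ]
delta [-0.0144 -0.0022  0.0088]
t: 16.85
eef_pos: [0.4813, 0.3245, 0.0517]
grasp [0.4741 0.3189 0.0681] F [-0.3  0.2 -1.5]
delta [-0.0123 -0.0021  0.0058]
```

```bash
for i in 1; do python3 -m pendant '[[0.01,-0.0015,0,0.0026,0],[0.01,-0.0015,0,0.0026,0],[0.01,0,0,0,0]]'|head -1;python3 tr.py .4665 .3157 .057;done
python3 -m pendant '[[0.01,-0.0015,0,0.0026,0],[0.01,0,0,0,0]]'|head -1;python3 tr.py .4665 .3157 .057
python3 -m pendant '[[0.01,-0.0015,0,0.0026,0],[0.01,0,0,0,0]]'|head -1;python3 tr.py .4665 .3157 .057
```

```text
t: 17.15
grasp [0.4738 0.3188 0.0616] F [ 0.  -0.  -0.6]
delta [-0.0089 -0.002   0.0003]
t: 17.35
grasp [0.474  0.3188 0.0588] F [-0.9 -0.1 -1.6]
delta [-0.0077 -0.0021 -0.0022]
t: 17.55
grasp [0.4747 0.3191 0.0567] F [-0.  -0.4  1. ]
delta [-0.0073 -0.0023 -0.0045]
```

```bash
python3 -m pendant '[[0.01,0.001,0,0.003,0],[0.01,0.001,0,0.003,0],[0.01,0,0,0,0]]'|head -1;python3 tr.py .4665 .3157 .057
python3 -m pendant '[[0.01,0.0015,0,0.003,0],[0.01,0.0015,0,0.003,0],[0.01,0,0,0,0]]'|head -1;python3 tr.py .4665 .3157 .057
```

```text
t: 17.85
grasp [0.4795 0.3225 0.054 ] F [-4.2 -1.5 10.6]
delta [-0.0111 -0.0026 -0.0097]
t: 18.15
grasp [0.4839 0.326  0.0508] F [-5.8 -3.1 15.9]
delta [-0.0144 -0.0025 -0.0153]
```

Pressing gently works, with the cap pivoting or sliding at about 16 N. I continue a little and look.

```bash
python3 -m pendant '[[0.01,0.0015,0,0.003,0],[0.01,0.0015,0,0.003,0],[0.01,0,0,0,0]]'|head -1;python3 tr.py .4665 .3157 .057
python3 - <<'E'
from rig import vision; from h import *
d=vision.get_image("wrist");e=vision.get_image("side")
f=cv2.resize(d["frame"][:,:,::-1],(480,300));g=cv2.resize(e["frame"][120:220,230:330,::-1],(300,300),interpolation=cv2.INTER_CUBIC)
cv2.imwrite("pics/w2.png",np.hstack([f,g]))
E
```

```text
t: 18.45
grasp [0.4886 0.3295 0.047 ] F [-3.6 -1.8 10.1]
delta [-0.0176 -0.0025 -0.0215]
```

View pics/w2.png

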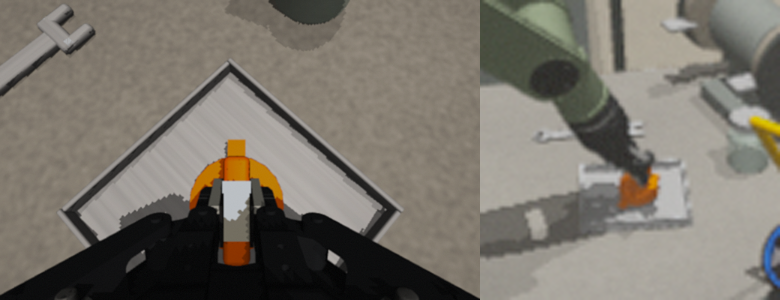

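The wrist view shows the cap in the tray, bar between the pads and its far ear at (236,147). It is rotating towards flat. I finish the arc.

```bash
python3 -m pendant '[[0.01,0.0015,0,0.003,0],[0.01,0.001,0,0.0025,0],[0.01,0,0,0,0]]'|head -1;python3 tr.py .4665 .3157 .057
python3 -m pendant '[[0.03,0,0,0,0],[0.05,0,0,0,0],[0.085,0,0,0,0],[0.085,0,0,0,0],[0.085,0,0,0,0],[0.085,0,0,0,0]]';python3 tr.py .4665 .3157 .057
```

```text
t: 18.85
grasp [0.4923 0.3324 0.0432] F [-3.3 -1.3 10.8]
delta [-0.0199 -0.0026 -0.0271]
t: 19.45
eef_pos: [0.4977, 0.337, 0.0245]
tool_rot: [-0.082, 0.916, 0.312, 0.239]
contact_force: [0.4, -0.3, 0.0]
grip_width: 0.0847
grasp_force: 0.0
grasp [0.4905 0.3314 0.0408] F [ 0.4 -0.3  0. ]
delta [-0.0171 -0.0022 -0.0281]
```

```bash
python3 -m pendant '[[0.085,0,0,-0.02,0],[0.085,0,0,-0.04,0],[0.085,0,0,-0.045,0],[0.085,0,0,-0.045,0],[0.085,0.02,0,-0.04,0],[0.085,0.02,0,-0.04,0],[0.085,0.02,0,-0.04,0],[0.085,0,0,0,0]]';python3 tr.py .5195 -.3905 .054
python3 - <<'E'
from rig import vision; from h import *
np.set_printoptions(precision=4,suppress=True)
d=vision.get_image("wrist")
m=hsvmask(d,(4,150,60),(18,255,255));P=depthpts(d,m);P=P[abs(P-[.4855,.3306,.03]).max(1)<.08];print("cap pts",len(P),np.percentile(P,[1,50,99],axis=0))
D=P[(P[:,2]>.012)&(P[:,2]<.03)];print("disc plane",np.linalg.lstsq(np.c_[D[:,:2]-D[:,:2].mean(0),np.ones(len(D))],D[:,2],rcond=None)[0],D.mean(0))
e=vision.get_image("side");t=vision.get_image("top")
f=cv2.resize(d["frame"][:,:,::-1],(480,300));g=cv2.resize(e["frame"][140:220,240:320,::-1],(300,300),interpolation=cv2.INTER_CUBIC)
cv2.imwrite("pics/w3.png",np.hstack([f,g]))
E
```

```text
t: 20.25
eef_pos: [0.4391, 0.2899, 0.2998]
tool_rot: [-0.082, 0.914, 0.312, 0.248]
contact_force: [0.7, 0.3, -0.6]
grip_width: 0.0847
grasp_force: 0.0
grasp [0.4316 0.2842 0.3159] F [ 0.7  0.3 -0.6]
delta [-0.4292  0.5866  0.0567]
cap pts 1352 [[0.4617 0.306  0.0084]
 [0.4884 0.3284 0.0208]
 [0.5226 0.3606 0.0495]]
disc plane [0.0034 0.0028 0.0206] [0.4915 0.3325 0.0206]
```

View pics/w3.png

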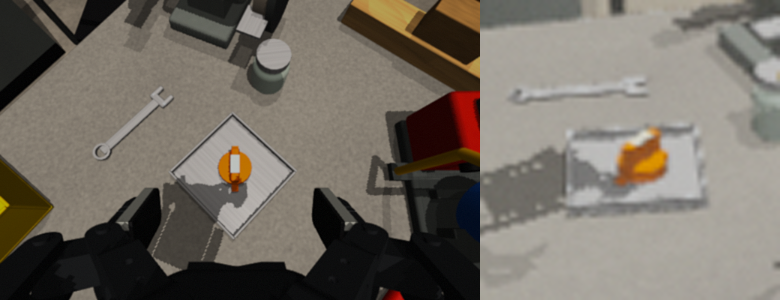

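The cap stands flat in the tray, its disc centred at (0.4915,0.3325) and level within 0.3°. The wrench and jar look untouched. Now the bushing: I come to a standoff along the tool axis.

```bash
python3 -m pendant '[[0.085,-0.0268,0.0367,-0.009,0],[0.085,-0.0268,0.0367,-0.009,0],[0.085,-0.0268,0.0367,-0.009,0],[0.085,-0.0268,0.0367,-0.009,0],[0.085,-0.0268,0.0367,-0.009,0],[0.085,-0.0268,0.0367,-0.009,0],[0.085,-0.0268,0.0367,-0.009,0],[0.085,-0.0268,0.0367,-0.009,0]]'
python3 -m pendant '[[0.085,-0.0268,0.0367,-0.009,0],[0.085,-0.0268,0.0367,-0.009,0],[0.085,-0.0268,0.0367,-0.009,0],[0.085,-0.0268,0.0367,-0.009,0],[0.085,-0.0268,0.0367,-0.009,0],[0.085,-0.0268,0.0367,-0.009,0],[0.085,-0.0268,0.0367,-0.009,0],[0.085,0,0,0,0]]'
python3 tilt.py; python3 tr.py .5195 -.3905 .054
python3 - <<'E'
from rig import vision; from h import *
np.set_printoptions(precision=4,suppress=True)
d=vision.get_image("wrist");cv2.imwrite("pics/w4.png",d["frame"][:,:,::-1])
P=depthpts(d,hsvmask(d,(10,110,60),(30,255,255)));P=P[np.linalg.norm(P[:,:2]-[.5195,-.3905],axis=1)<.04];print(len(P),np.percentile(P,[1,50,99],axis=0));T=P[P[:,2]>.06];print((T.min(0)+T.max(0))/2,np.ptp(T,axis=0),len(T), proj(d,[[.5195,-.3905,.064]]))
E
```

```text
t: 21.2
eef_pos: [0.4369, -0.0809, 0.2451]
tool_rot: [-0.083, 0.916, 0.311, 0.238]
contact_force: [0.7, 1.0, -0.3]
grip_width: 0.0849
grasp_force: 0.0
t: 22.0
eef_pos: [0.4398, -0.4059, 0.2055]
tool_rot: [-0.084, 0.917, 0.309, 0.238]
contact_force: [-0.4, 1.1, 0.2]
grip_width: 0.0848
grasp_force: 0.0
j [-1.1507  0.3046  1.5615  0.4993  1.4286 -0.3413] tilt 29.23109247956927 az 37.98004537235831 tool y [ 0.6068 -0.7948 -0.0061] err to axis 0.8328099265366701
grasp pt to G in tool axes [ 0.2953 -0.1682  0.2314] F [-0.3958  1.0964  0.245 ] T [-0.1585  0.1494  0.0232] T along bz 0.03633440858185461
grasp [ 0.4326 -0.4115  0.2219] F [-0.4  1.1  0.2]
delta [-0.0104  0.0371  0.1862]
804 [[ 0.5083 -0.3992  0.0028]
 [ 0.5162 -0.3885  0.0628]
 [ 0.5548 -0.3658  0.0652]]
[ 0.5211 -0.3873  0.0632] [0.0251 0.025  0.0063] 477 [[356.032  187.7949]]
```

View pics/w4.png

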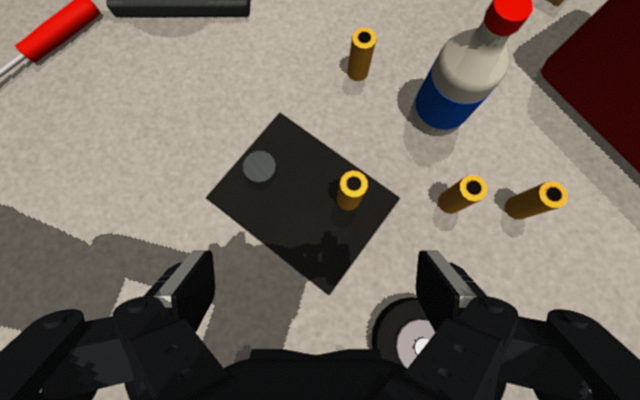

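The wrist view shows the chosen bushing on the mat at (353,183), the spacer at (258,166) and the decoys off the mat, all clear of the finger paths. The measured top is 25 mm across at z = 0.063, as it should be.

```bash
python3 -m pendant '[[0.085,-0.01,0.035,0.03,0],[0.085,0,0,0.05,0],[0.085,0,0,0.05,0],[0.085,0,0,0.02,0],[0.085,0,0,0,0],[0.085,0,0,0,0]]'; python3 tr.py .5205 -.3885 .054
```

```text
t: 22.65
eef_pos: [0.5137, -0.3887, 0.0747]
tool_rot: [-0.083, 0.916, 0.313, 0.239]
contact_force: [0.1, -0.1, -0.4]
grip_width: 0.0849
grasp_force: 0.0
grasp [ 0.5065 -0.3943  0.091 ] F [ 0.1 -0.1 -0.4]
delta [-0.0053  0.0041  0.0395]
```

```bash
python3 -m pendant '[[0.085,-0.005,0.004,0.015,0],[0.085,0,0,0.015,0],[0.085,0,0,0.009,0],[0.085,0,0,0,0],[0.085,0,0,0,0]]'|tail -3; python3 tr.py .5205 -.3885 .054
python3 -m pendant '[[0.02,0,0,0,0],[0.02,0,0,0,0],[0.02,0,0,0,0],[0.02,0,0,0,0],[0.02,0,0,0,0],[0.02,0,0,0,0]]'; python3 tr.py .5205 -.3885 .054
```

```text
contact_force: [0.7, 0.1, 1.0]
grip_width: 0.0849
grasp_force: 0.0
grasp [ 0.5206 -0.3897  0.0545] F [0.7 0.1 1. ]
delta [ 0.0003 -0.001   0.0008]
t: 23.75
eef_pos: [0.528, -0.3846, 0.039]
tool_rot: [-0.081, 0.916, 0.312, 0.239]
contact_force: [-1.5, 0.6, 2.0]
grip_width: 0.0241
grasp_force: 58.8
grasp [ 0.5208 -0.3902  0.0553] F [-1.5  0.6  2. ]
delta [ 0.0001 -0.0015  0.0016]
```

```bash
python3 -m pendant '[[0.02,0.01,0,-0.018,0],[0.02,0.015,0,-0.027,0],[0.02,0.024,0,-0.043,0],[0.02,0.024,0,-0.043,0],[0.02,0.024,0,-0.043,0],[0.02,0.024,0,-0.043,0],[0.02,0.02,0,-0.036,0],[0.02,0,0,0,0]]'; python3 tilt.py; python3 tr.py .5825 -.0855 .286
```

```text
t: 24.55
eef_pos: [0.5296, -0.3872, 0.3371]
tool_rot: [-0.075, 0.915, 0.314, 0.241]
contact_force: [0.6, 0.1, -1.0]
grip_width: 0.0241
grasp_force: 59.2
j [-1.0063  0.2755  1.3226  0.5094  1.579  -0.1019] tilt 29.252131985735982 az 36.1107616410762 tool y [ 0.611  -0.7915  0.0152] err to axis 1.2733089604798582
grasp pt to G in tool axes [ 0.1618 -0.2092  0.3028] F [ 0.5571  0.1282 -1.0119] T [-0.1977  0.1813  0.0182] T along bz 0.03760035699425803
grasp [ 0.5222 -0.3926  0.3534] F [ 0.6  0.1 -1. ]
delta [ 0.174  -0.2073  0.171 ]
```

```bash
python3 -m pendant '[[0.02,0.0217,-0.0259,0.021,0],[0.02,0.0217,-0.0259,0.021,0],[0.02,0.0217,-0.0259,0.021,0],[0.02,0.0217,-0.0259,0.021,0],[0.02,0.0217,-0.0259,0.021,0],[0.02,0.0217,-0.0259,0.021,0],[0.02,0.0217,-0.0259,0.021,0],[0.02,0.0217,-0.0259,0.021,0]]'; python3 -m pendant '[[0.02,0,0,0,0],[0.02,0,0,0,0]]'; python3 tilt.py
python3 - <<'E'
from rig import vision; from h import *
np.set_printoptions(precision=4,suppress=True)
d=vision.get_image("wrist");np.savez("pics/w5.npz",**d)
bz=np.array([-.3935,-.3085,.866]);by=np.array([.617,-.787,0]);bx=np.cross(by,bz);M=np.array([.632,-.047,.1495]);B=np.c_[bx,by,bz]
P=depthpts(d,hsvmask(d,(103,120,60),(125,255,255)));Q=(P-M)@B;Q=Q[(np.linalg.norm(Q[:,:2],axis=1)<.065)&(abs(Q[:,2])<.006)];A=Q[:,:2]
s=np.linalg.lstsq(np.c_[2*A,np.ones(len(A))],(A**2).sum(1),rcond=None)[0];print(len(Q),"ring c in M frame",s[:2],np.median(Q[:,2]),np.sqrt(s[2]+s[0]**2+s[1]**2))
P=depthpts(d,hsvmask(d,(10,110,40),(30,255,255)));Q=(P-M)@B;Q=Q[np.linalg.norm(Q-[.014,0,.13],axis=1)<.08];print("bushing",len(Q),np.percentile(Q,[2,50,98],axis=0))
e=vision.get_image("side")
cv2.imwrite("pics/w5.png",np.hstack([cv2.resize(d["frame"][:,:,::-1],(480,300)),cv2.resize(e["frame"][130:230,290:390,::-1],(300,300),interpolation=cv2.INTER_CUBIC)]))
E
```

```text
t: 25.35
eef_pos: [0.5848, -0.0761, 0.2642]
tool_rot: [-0.082, 0.916, 0.312, 0.238]
contact_force: [1.6, -0.6, -2.0]
grip_width: 0.0246
grasp_force: 59.1
t: 25.55
eef_pos: [0.5848, -0.0766, 0.2646]
tool_rot: [-0.083, 0.916, 0.313, 0.238]
contact_force: [-0.0, -0.2, -1.4]
grip_width: 0.0244
grasp_force: 59.3
j [-0.5295  0.0395  1.7425  0.5062  1.2043  0.2347] tilt 29.134726603705243 az 38.06137146276917 tool y [ 0.6128 -0.7902 -0.0026] err to axis 0.9210507147810114
grasp pt to G in tool axes [-0.0078  0.0058  0.1282] F [-0.0461 -0.2393 -1.3818] T [-0.225  0.238 -0.032] T along bz -0.012596242278078635
2357 ring c in M frame [-0.0016  0.0003] -0.0005711247473665854 0.04882210090282614
bushing 2574 [[-0.0265 -0.0181  0.1455]
 [-0.0163 -0.0063  0.152 ]
 [-0.0069  0.0055  0.1576]]
```

View pics/w5.png

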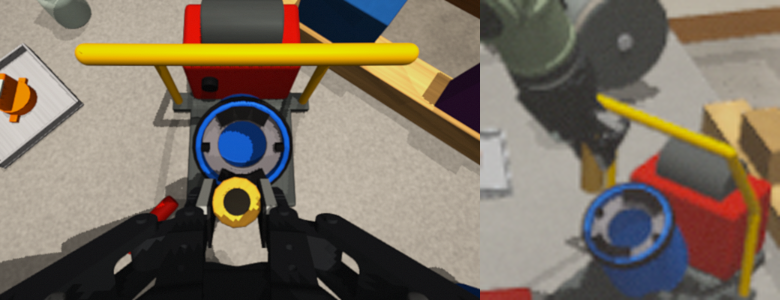

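The view shows the bushing upright between the pads at (236,200), the open mouth ahead at (243,143), and the cap still in the tray. I line up (+y 6 mm, +x 5 mm) and lower along the axis.

```bash
python3 -m pendant '[[0.02,0.005,0.006,0.02,0],[0.02,0,0,0.03,0],[0.02,0,0,0,0],[0.02,0,0,0,0]]'|tail -3; python3 tilt.py|tail -1
python3 -m pendant '[[0.02,0,0,0.015,0],[0.02,0,0,0.015,0],[0.02,0,0,0,0]]'|tail -3; python3 tilt.py|tail -1
```

```text
contact_force: [-0.1, -0.2, -1.0]
grip_width: 0.0244
grasp_force: 59.4
grasp pt to G in tool axes [-0.0127 -0.0027  0.0798] F [-0.1069 -0.1681 -0.9612] T [-0.1996  0.2604 -0.0308] T along bz -0.028515675810300463
contact_force: [-0.3, 1.3, -2.1]
grip_width: 0.0242
grasp_force: 59.4
grasp pt to G in tool axes [-0.0124 -0.0008  0.0479] F [-0.3154  1.3222 -2.1179] T [-0.1835  0.2721  0.0918] T along bz 0.06773814023975179
```

```bash
python3 -m pendant '[[0.02,0,0,0.01,0],[0.02,0,0,0.01,0],[0.02,0,0,0,0]]'|head -1; python3 tilt.py|tail -1
python3 -m pendant '[[0.02,0,0,0.006,0],[0.02,0,0,0.006,0],[0.02,0,0,0.006,0],[0.02,0,0,0,0]]'|head -1; python3 tilt.py|tail -1
```

```text
t: 26.65
grasp pt to G in tool axes [-0.013  -0.001   0.0283] F [-0.4535 -0.5335 -1.9183] T [-0.2347  0.2624  0.0225] T along bz 0.03085800433250397
t: 27.05
grasp pt to G in tool axes [-0.0133 -0.0016  0.011 ] F [-0.4101  0.3308 -1.7052] T [-0.1624  0.2655  0.0231] T along bz 0.002052161195630318
```

```bash
python3 -m pendant '[[0.02,0,0,0.005,0],[0.02,-0.004,0,0,0],[0.02,-0.004,0,0,0],[0.02,0,0,0,0]]'|head -1; python3 tilt.py|tail -1
python3 -m pendant '[[0.02,-0.004,0,0,0],[0.02,-0.004,0,0,0],[0.02,0,0,0,0]]'|head -1; python3 tilt.py|tail -1
```

```text
t: 27.45
grasp pt to G in tool axes [-0.0059 -0.0023  0.0071] F [ 1.4075  1.27   -0.8833] T [ 0.0044  0.1392 -0.0024] T along bz -0.04676358467954457
t: 27.75
grasp pt to G in tool axes [-0.0034 -0.0031  0.0089] F [6.2339 8.2704 5.213 ] T [ 1.6604 -1.2797  0.1998] T along bz -0.08556890299196987
```

```bash
python3 -m pendant '[[0.02,-0.004,0,0.002,0],[0.02,-0.003,0,0.001,0],[0.02,0,0,0,0]]'|head -1; python3 tilt.py|tail -1
python3 -m pendant '[[0.035,0,0,0,0],[0.05,0,0,0,0],[0.06,0,0,0,0],[0.06,0,0,0,0],[0.06,0,0,0,0]]'; python3 -m pendant '[[0.085,0,0,-0.02,0],[0.085,0,0,-0.04,0],[0.085,0,0,-0.04,0],[0.085,-0.02,0,-0.04,0],[0.085,0,0,0,0]]'|head -2
python3 - <<'E'
from rig import vision; from h import *
d=vision.get_image("wrist");np.savez("pics/w6.npz",**d)
t=vision.get_image("top")
cv2.imwrite("pics/w6.png",np.hstack([cv2.resize(d["frame"][:,:,::-1],(480,300)),cv2.resize(t["frame"][150:240,285:375,::-1],(300,300),interpolation=cv2.INTER_CUBIC)]))
E
```

```text
t: 28.05
grasp pt to G in tool axes [-0.0026 -0.0036  0.0089] F [ 5.6022 15.8596 20.7518] T [ 3.5804 -1.9421  0.659 ] T along bz -0.23909237952524554
t: 28.55
eef_pos: [0.6251, -0.055, 0.1469]
tool_rot: [-0.082, 0.916, 0.312, 0.238]
contact_force: [-0.2, -0.4, 0.1]
grip_width: 0.0598
grasp_force: 0.0
t: 29.05
eef_pos: [0.5582, -0.1109, 0.2647]
```

View pics/w6.png

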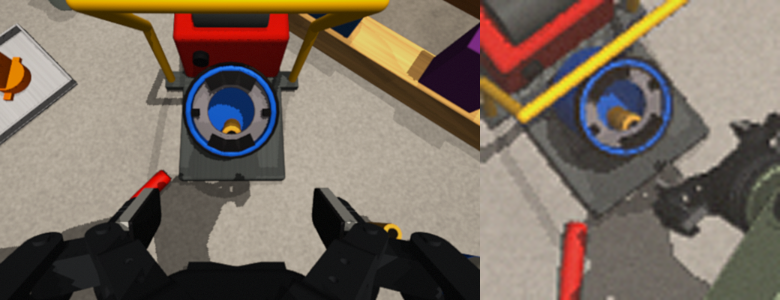

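The wrist view shows the bushing inside the barrel at (232,126) and the cap still upright in the tray. I measure both and hand in if they hold.

```bash
python3 -m pendant '[[0.085,0,0,-0.03,0],[0.085,0,0,0,0],[0.085,0,0,0,0],[0.085,0,0,0,0]]'|head -2
python3 - <<'E'
from rig import vision,bot,status; from h import *
np.set_printoptions(precision=4,suppress=True)
d=vision.get_image("wrist");bz=np.array([-.3935,-.3085,.866]);by=np.array([.617,-.787,0]);bx=np.cross(bz,by)*-1;bx=-bx if bx[2]<0 else bx;M=np.array([.632,-.047,.1495])
Q=(depthpts(d,hsvmask(d,(10,110,40),(30,255,255)))-M)@np.c_[bx,by,bz];Q=Q[(np.linalg.norm(Q[:,:2],axis=1)<.03)&(Q[:,2]<.03)]
print("top of bushing",len(Q),np.percentile(Q,[2,50,98],axis=0))
P=depthpts(d,hsvmask(d,(4,150,60),(18,255,255)));P=P[abs(P-[.4855,.3306,.03]).max(1)<.08];print("cap",np.percentile(P,[1,50,99],axis=0),status.state()['contact_force'])
if len(Q)>20 and np.percentile(Q[:,2],98)<-.01: print(bot.hand_in())
E
```

```text
t: 29.55
eef_pos: [0.5458, -0.1151, 0.2842]
top of bushing 291 [[-0.0271 -0.0101 -0.0753]
 [-0.0216  0.0001 -0.0274]
 [-0.0186  0.0111 -0.0239]]
cap [[0.4631 0.3041 0.0064]
 [0.4967 0.3194 0.0216]
 [0.5246 0.355  0.0493]] [-0.5173  0.3327 -0.1264]
the job is handed in; nothing more can be done
None
```

The job is handed in. The cap came free counter-clockwise and stands flat and upright in the tray; the bushing is in the barrel, its top about 25 mm below the mouth (so its centre about 55 mm below), at about 30 s; I got no verdict back.

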